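# Make up two ornament kits from the craft-table stock

## Task

Make up the two ornament kits, one piece standing upright on the floor of each pocket: in the longer tray the bell goes in the pocket at the tab end, the large figure in the middle and the wooden ring in the pocket farthest from the tab; in the shorter tray the house goes in the pocket at the tab end and the small figure in the other. Leave the glue jar and the reel standing where they are.

Things in the scene. Friction and masses are not known exactly. Their poses are not given: they have to be found in the camera images.
- tray3: Longer kit tray, bare plywood, fixed to the table: 240 mm long (along its x), 104 mm wide (y), rim 16 mm high, floor 5 mm thick (floor top at z = 5 mm), walls and dividers 6 mm thick and 16 mm high. Three equal pockets in a row along x, each 72 x 92 mm inside, centred at x = +78, 0 and -78 mm, y = 0. A flat rounded tab with a dark dot, 50 mm long, 40 mm wide and 6 mm thick, sticks out of its +x end: that is its tab end. Origin: centre of the underside; z up.
- tray2: Shorter kit tray of the same make, fixed to the table: 162 mm long (along its x), 104 mm wide (y), rim 16 mm high, floor top at z = 5 mm, walls and divider 6 mm thick and 16 mm high. Two equal pockets, each 72 x 92 mm inside, centred at x = +39 and -39 mm, y = 0. Its tab (50 x 40 x 6 mm) sticks out of its -x end: that is its tab end. Origin: centre of the underside; z up.
- tall_figure: Large turned figure blank of bare wood, standing: upright cylinder 42 mm in diameter and 56 mm high with a 28 mm ball head on top, 82 mm high in all, about 70 g. Origin: centre of the underside; z up.
- small_figure: Small turned figure blank of bare wood, standing: upright cylinder 30 mm in diameter and 36 mm high with a 22 mm ball head on top, 55 mm high in all, about 25 g. Origin: centre of the underside; z up.
- bell: Brass bell, standing on its mouth: skirt 50 mm in diameter at the bottom narrowing to 36 mm at 14 mm height, straight 36 mm waist from 14 to 42 mm, then a shoulder narrowing to a 10 mm stub at the top, 62 mm high in all, about 120 g. Origin: centre of the underside; z up.
- wood_ring: Short open tube (ring) of bare wood, standing on end with its hole upright: 48 mm outside, 32 mm inside diameter, 36 mm high, about 35 g. Origin: centre of the underside; z up.
- house: Little gabled house blank of bare wood: 44 mm along its x, 40 mm along its y, walls 36 mm high, ridge along y at 58 mm height. The roof slopes down towards +x and -x; the two gable ends (facing +y and -y) are flat and upright, 40 mm apart. About 60 g. Origin: centre of the underside; z up.
- glue_jar: White round glue jar with cap, 42 mm in diameter, 70 mm high, standing among the stock; belongs to no kit. Origin: centre of the underside; z up.
- reel: Small empty grey plastic reel standing on end, 34 mm flanges, 28 mm high, in the middle of the stock; belongs to no kit. Origin: centre of the underside; z up.

How it is judged:
At the end, for the whole second after the job is handed in: Each of the five pieces stands upright (within 0.12 rad) on the floor of its own pocket (within 22 mm along the tray and 34 mm across it of the pocket's centre, underside within 4 mm of the tray floor), released and at rest; the glue jar and the reel stand within 30 mm of where they were (x of bell in the frame of tray3 between 0.056 and 0.1 m and y of bell in the frame of tray3 between -0.034 and 0.034 m and z of bell in the frame of tray3 between 0.001 and 0.009 m and angle between each of bell, tall_figure, wood_ring, house, small_figure's own z axis and vertical below 0.12 rad and linear speed of each of bell, tall_figure, wood_ring, house, small_figure below 0.02 m/s and angular speed of each of bell, tall_figure, wood_ring, house, small_figure below 0.2 rad/s and x of tall_figure in the frame of tray3 between -0.022 and 0.022 m and y of tall_figure in the frame of tray3 between -0.034 and 0.034 m and z of tall_figure in the frame of tray3 between 0.001 and 0.009 m and x of wood_ring in the frame of tray3 between -0.1 and -0.056 m and y of wood_ring in the frame of tray3 between -0.034 and 0.034 m and z of wood_ring in the frame of tray3 between 0.001 and 0.009 m and x of house in the frame of tray2 between -0.061 and -0.017 m and y of house in the frame of tray2 between -0.034 and 0.034 m and z of house in the frame of tray2 between 0.001 and 0.009 m and x of small_figure in the frame of tray2 between 0.017 and 0.061 m and y of small_figure in the frame of tray2 between -0.034 and 0.034 m and z of small_figure in the frame of tray2 between 0.001 and 0.009 m and distance of each of glue_jar, reel from where it was at the start of the episode below 0.03 m and angle between each of glue_jar, reel's own z axis and vertical below 0.3 rad); the robot touches nothing.
It fails at once if the glue jar or the reel is knocked over or shifted by more than 30 mm (distance of any of glue_jar, reel from where it was at the start of the episode above 0.03 m or angle between any of glue_jar, reel's own z axis and vertical above 0.3 rad).
It also fails if it takes over 125 s, if anything falls off the work surface, if the arm or the gripper's body presses on something with over 40 N, if the wrist force passes 120 N, or if a joint passes its speed limit or range.

## Robot

A 6-joint arm with a two-finger parallel gripper is mounted at the origin on the work surface. World frame = base frame: x ahead of the robot, y to its left, z up, the work surface at z = 0. Lengths are in m, angles in rad, forces in N, time in s.
With the tool pointing down it reaches from about 0.35 to 1 m from the base axis. Payload 7.1 kg.
Tool frame: the origin (TCP) lies at the centre of the arm's flange, where the gripper is bolted on; the fingertips stand 173 mm ahead of it and the grasp point (between the pads) lies 155 mm ahead of it; x points along the fingers, z is the direction in which the jaws open and shut, and the axes are right-handed (so a half turn about x gives the same grasp; the last joint's range is limited). The gripper opens to 85 mm and grips with 20 to 120 N. Pads are 22 mm wide; open, the fingers measure 114 mm over their backs; the gripper's body (76 mm by 85 mm) begins 54 mm behind the grasp point. The pads swing forward as they close: fully open they stand 13 mm farther back than shut.
Start: joints at [1.234, 0.423, 1.63, -0, 1.089, -0.019], TCP at [0.195, 0.594, 0.405] pointing down, gripper open.
Joint ranges: [-3, 3], [-0.9, 2.11], [0.09, 2.58], [-1.31, 4.45], [0.11, 2.69], [-2.54, 2.54]. Speed limits (rad/s): [2.39, 2.39, 3.01, 3.14, 3.14, 3.14].

## Interface

Orientations are given as a unit quaternion [x, y, z, w].
In Python, from workcell import robot, get_obs, cams, workorder, spotter gives the robot as it stands. Calls block until the motion is done:
- robot.movep(position, orientation): joint-space move of the TCP to a pose.
- robot.move_linear(position, frame=None, rate=0.15, contact_N=None): straight line of the TCP; frame=None keeps the orientation; rate is the mean speed in m/s. With contact_N (N) it stops when the force on the tool has changed by that much, and returns True; else False.
- robot.goto_joints(angles): joint-space move.
- robot.set_gripper(opening, grasp_force=None): opening from 0.0 (shut) to 1.0 (fully open); grasp_force is the grip in N (None keeps the last); returns when the fingers have stopped.
- robot.sleep(seconds).
- robot.ik(position, orientation): joint angles nearest the present ones, or None.
- get_obs(): the state.
- cams.read_camera(name): name is "scene" or "top" or "wrist"; returns the picture (400x640x3 uint8, blue, green, red); there is no depth.
- cams.camera_info(name): a dict with "fx", "fy", "cx", "cy" (pixels), "R" (3x3) and "t" (3): a world point X has camera coordinates R X + t. Camera axes: x right, y down, z forward; pixel columns grow to the right and rows downward; lengths in m; the calibration is good to about 2 mm. A picture is of the moment at which its call begins: read the wrist's pose just before it. camera_info takes no time and is no camera call; for the wrist camera it gives the pose at the moment of the call.
A pose or a line that the arm cannot do raises robot.Unreachable and nothing moves.
- workorder.close_job(): hands the job in, once; it reports no verdict.
Trained networks look in the newest picture that a camera, given by its name, has taken for a name from the list of things; names that differ only in an ending like _2 or _b are one class to them, and where a whole thing is asked for, a point or a joint stands for the part that bears it (a point fixed in the world has none). Each returns a list of dicts, best first, with "p" (0 to 1); they miss things now and then, are a little off and sometimes report something else, mostly with a low value. They report only what shows in the picture. A call takes as long as a camera call.
- spotter.silhouettes(label, camera): "region" (400x640 bool, what is visible of it) and "box" ([centre column, centre row, width, height] in pixels, round what is visible of it).
- spotter.pinpoint(label, camera): "xy" ([column, row] in pixels: a listed point, or the origin of a listed thing).
The state is a dict: "time": time; "joint_positions": joint angles; "qd": joint speeds; "effort": joint torques, N m; "tool_pos": TCP position; "orientation": TCP orientation; "wrist_force": force on the tool from outside, world axes, zero at the start; "torque": the same for the moment, N m; "grip_width": opening from 0.0 (shut) to 1.0 (fully open).
Only numpy, scipy, OpenCV 4.12 (cv2) and the standard library are available. Lean on these libraries where they do the work, as an engineer would, in place of code of your own. Each camera call takes 0.05 s, during which the arm holds its last target.

## Working session

There is one attempt and no reset: what is moved stays moved. The work goes in short steps, each a Python script; the robot and the scene stay as the last script left them, time stands still between calls to the robot, and variables do not carry over. Pictures are saved under pics/ and viewed, and the job is handed in when it is done.

```bash
mkdir -p pics; ls; python3 - <<'E'
from workcell import robot,get_obs,cams,workorder,spotter
import cv2,numpy as np
o=get_obs();print(o['time'],o['tool_pos'],o['orientation'],o['grip_width'])
for c in ["top","scene","wrist"]:
    im=cams.read_camera(c);cv2.imwrite(f"pics/{c}0.png",im)
    i=cams.camera_info(c);print(c,i['fx'],i['cx'],i['cy'],np.round(-np.array(i['R']).T@np.array(i['t']),3),np.round(i['R'],2).tolist())
for n in "tray3 tray2 tall_figure small_figure bell wood_ring house glue_jar reel".split():
  for c in ["top","scene"]:
    s=spotter.pinpoint(n,c);print(n,c,[(np.round(d['xy'],1).tolist(),round(d['p'],2)) for d in s[:3]])
print(get_obs()['time'])
E
```

```text
pics
0.0 [0.19516342 0.5934551  0.40393519] [-0.41490836  0.57326687  0.41427456  0.57235718] 0.9997827005377057
top 464.8116609465446 319.2227231616304 192.0508321828537 [0.369 0.004 1.065] [[-0.0, -1.0, -0.01], [-0.98, 0.01, -0.19], [0.19, 0.01, -0.98]]
scene 422.58229398442955 314.4783919058246 201.20491952155209 [ 1.181 -0.068  0.675] [[0.11, 0.99, -0.01], [0.71, -0.08, -0.7], [-0.7, 0.07, -0.71]]
wrist 312.85260658956736 318.24976351454524 194.75630846271244 [0.13  0.615 0.375] [[0.31, 0.95, -0.0], [0.91, -0.3, 0.27], [0.26, -0.09, -0.96]]
tray3 top [([443.7, 222.2], 0.96), ([200.8, 227.7], 0.7)]
tray3 scene [([194.3, 207.2], 0.82), ([434.4, 180.7], 0.68)]
tray2 top [([443.7, 222.2], 0.96), ([200.8, 227.7], 0.7)]
tray2 scene [([194.3, 207.2], 0.82), ([434.4, 180.7], 0.68)]
tall_figure top [([359.7, 194.8], 0.59)]
tall_figure scene [([281.8, 221.3], 0.66)]
small_figure top [([363.2, 152.0], 0.71)]
small_figure scene [([279.1, 255.7], 0.58)]
bell top [([280.9, 238.0], 0.74)]
bell scene [([352.3, 174.2], 0.58)]
wood_ring top [([292.8, 192.8], 0.59)]
wood_ring scene [([354.9, 213.9], 0.97)]
house top [([200.1, 231.2], 0.66), ([288.7, 151.2], 0.57)]
house scene [([364.4, 252.7], 0.94), ([276.7, 255.3], 0.55)]
glue_jar top [([364.6, 238.1], 0.59)]
glue_jar scene [([271.5, 186.4], 0.71), ([279.8, 254.9], 0.56)]
reel top [([325.8, 216.7], 0.45)]
reel scene [([316.5, 197.2], 0.68), ([283.9, 219.3], 0.44)]
1.05
```

View pics/top0.png

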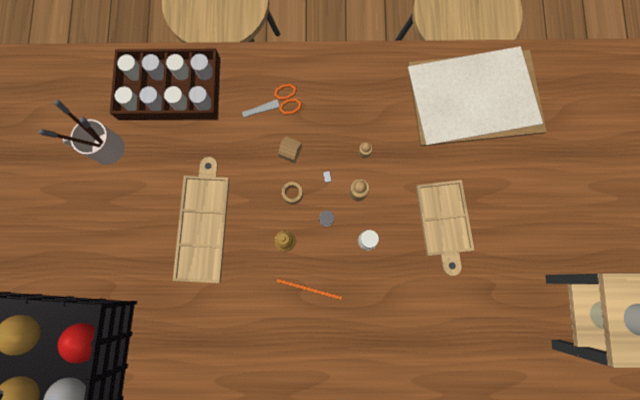

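View pics/scene0.png

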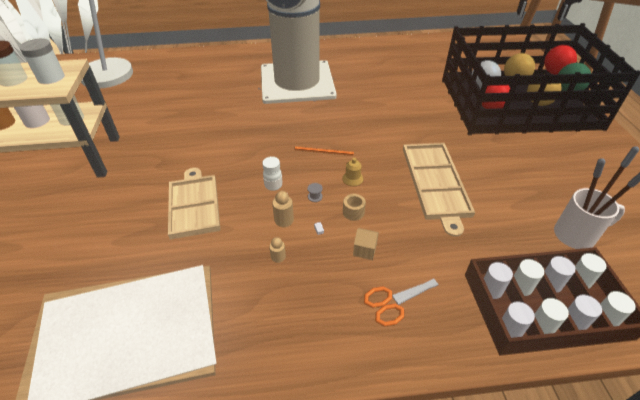

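```bash
cat > h.py <<'E'
from workcell import robot,get_obs,cams,workorder,spotter
import cv2,numpy as np
def ray(c,uv,z):
    i=cams.camera_info(c);R=np.array(i['R']);t=np.array(i['t'])
    o=-R.T@t;d=R.T@np.array([(uv[0]-i['cx'])/i['fx'],(uv[1]-i['cy'])/i['fy'],1.])
    return o+d*(z-o[2])/d[2]
def proj(c,X):
    i=cams.camera_info(c);p=np.array(i['R'])@np.asarray(X,float)+np.array(i['t'])
    return np.array([i['fx']*p[0]/p[2]+i['cx'],i['fy']*p[1]/p[2]+i['cy']])
E
python3 - <<'E'
from h import *
for n,a,b in [("t3",(443.7,222.2),(194.3,207.2)),("t2",(200.8,227.7),(434.4,180.7)),("tall",(359.7,194.8),(281.8,221.3)),("small",(363.2,152),(279.1,255.7)),("bell",(280.9,238),(352.3,174.2)),("ring",(292.8,192.8),(354.9,213.9)),("house",(288.7,151.2),(364.4,252.7)),("jar",(364.6,238.1),(271.5,186.4)),("reel",(325.8,216.7),(316.5,197.2))]:
    print(n,np.round(ray("top",a,0),3)[:2],np.round(ray("scene",b,0),3)[:2])
for c in["top","scene"]:
    im=cv2.imread(f"pics/{c}0.png");
    r={"top":(190,80,320,190),"scene":(160,120,320,170)}[c]; r=(130,100,420,200)
    cr=im[r[1]:r[1]+r[3],r[0]:r[0]+r[2]];cv2.imwrite(f"pics/{c}0z.png",cv2.resize(cr,None,fx=1.9,fy=1.9,interpolation=3))
E
```

```text
t3 [ 0.498 -0.272] [ 0.508 -0.27 ]
t2 [0.488 0.287] [0.487 0.283]
tall [ 0.563 -0.081] [ 0.573 -0.079]
small [ 0.666 -0.091] [ 0.664 -0.09 ]
bell [0.463 0.102] [0.442 0.096]
ring [0.568 0.075] [0.57 0.08]
house [0.669 0.086] [0.676 0.08 ]
jar [ 0.462 -0.09 ] [ 0.462 -0.097]
reel [ 0.512 -0.001] [0.509 0.003]
```

The top view shows the 3-pocket tray3 at left (centre ~(202,230), tab up at (208,166)), and the 2-pocket tray2 at right (~(444,218), tab down at (452,265)). The stock stands between them, with the reel at (326,218) and the jar at (369,240). The scene view agrees. Next I'll refine the poses with silhouettes from both cameras.

```bash
cat > fit.py <<'E'
from h import *
from scipy.optimize import least_squares
import json
PR={"tall_figure":[(0,21),(56,21),(68,14),(82,3)],"small_figure":[(0,15),(36,15),(44,11),(55,2)],"bell":[(0,25),(14,18),(42,18),(62,5)],"wood_ring":[(0,24),(36,24)],"glue_jar":[(0,21),(70,17)],"reel":[(0,17),(28,17)]}
A=np.linspace(0,2*np.pi,24,endpoint=False)
def pts(n,q):
    if n in PR:
        P=np.array([(r*np.cos(a),r*np.sin(a),z) for z,r in PR[n] for a in A])/1e3
        th=0
    elif n=="house":
        P=np.array([(x,y,z) for x in(-22,22) for y in(-20,20) for z in(0,36)]+[(0,y,58) for y in(-20,20)])/1e3;th=q[2]
    else:
        L=120 if n=="tray3" else 81;s=1 if n=="tray3" else -1
        P=[(x,y,z) for x in(-L,L) for y in(-52,52) for z in(0,16)]
        P+=[(s*(L+30+20*np.cos(a)),20*np.sin(a),z) for a in A for z in(0,6)];P=np.array(P)/1e3;th=q[2]
    c,s_=np.cos(th),np.sin(th)
    return P@np.array([[c,-s_,0],[s_,c,0],[0,0,1]]).T+np.array([q[0],q[1],0])
def P2(c,X):
    i=cams.camera_info(c);p=X@np.array(i['R']).T+np.array(i['t'])
    return np.c_[i['fx']*p[:,0]/p[:,2]+i['cx'],i['fy']*p[:,1]/p[:,2]+i['cy']]
E
python3 - <<'E'
from fit import *
init={"tray3":(.488,.285),"tray2":(.5,-.271),"tall_figure":(.567,-.08),"small_figure":(.665,-.09),"bell":(.452,.1),"wood_ring":(.568,.077),"house":(.672,.083),"glue_jar":(.462,-.093),"reel":(.51,0)}
cs=["top","scene"]
ims={c:cams.read_camera(c) for c in cs}
res={}
for n,q0 in init.items():
    M={};
    for c in cs:
        e=P2(c,pts(n,(*q0,0))).mean(0);best=None
        for d in spotter.silhouettes(n,c):
            r=d['region'];yx=np.argwhere(r)
            if len(yx)<20: continue
            if np.linalg.norm(yx.mean(0)[::-1]-e)<25: best=r;break
        if best is not None: M[c]=best.astype(np.uint8)
    def feat_mask(m):
        yx=np.argwhere(m)[:,::-1];h=cv2.convexHull(yx.astype(np.int32))[:,0].astype(float)
        return h
    D=np.array([(np.cos(a),np.sin(a)) for a in np.linspace(0,2*np.pi,16,endpoint=False)])
    obs={c:(feat_mask(m)@D.T).max(0)+0.4 for c,m in M.items()}
    def f(q): return np.concatenate([(P2(c,pts(n,q))@D.T).max(0)-obs[c] for c in M])
    best=None
    for th in ([0] if n in PR else np.arange(-.8,.81,.2)):
        x0=[*q0] if n in PR else [*q0,th]
        s=least_squares(f,x0,loss='soft_l1',x_scale=[.01,.01,.1][:len(x0)])
        if best is None or s.cost<best.cost: best=s
    res[n]=best.x.tolist()
    print(n,list(M),np.round(best.x,4),"rms px",np.round(np.sqrt((best.fun**2).mean()),2))
json.dump(res,open("res.json","w"))
for c in cs:
    im=cv2.resize(ims[c][100:300,130:550],None,fx=1.9,fy=1.9,interpolation=3)
    for n,q in res.items():
        h=cv2.convexHull(((P2(c,pts(n,q))+.5-[130,100])*1.9).astype(np.int32));cv2.polylines(im,[h],True,(0,255,0),1)
    cv2.imwrite(f"pics/{c}_fit.png",im)
E
```

```text
Traceback (most recent call last):
ValueError: need at least one array to concatenate
```

```bash
python3 - <<'E'
from fit import *
import pickle
cs=["top","scene"];S={}
for c in cs:
    im=cams.read_camera(c)
    for n in ["tray3","tray2","tall_figure","small_figure","bell","wood_ring","house","glue_jar","reel"]:
        S[n,c]=spotter.silhouettes(n,c);print(n,c,[(np.round(d['box']).tolist(),round(d['p'],2)) for d in S[n,c]])
pickle.dump(S,open("S.pkl","wb"));print(get_obs()['time'])
E
```

```text
tray3 top [([200.0, 222.0, 56.0, 122.0], 0.76), ([445.0, 228.0, 59.0, 94.0], 0.59)]
tray2 top [([200.0, 222.0, 56.0, 122.0], 0.76), ([445.0, 228.0, 59.0, 94.0], 0.59)]
tall_figure top [([360.0, 192.0, 20.0, 22.0], 0.59)]
small_figure top [([367.0, 150.0, 19.0, 14.0], 0.55)]
bell top [([285.0, 240.0, 20.0, 24.0], 0.85)]
wood_ring top [([293.0, 194.0, 22.0, 27.0], 0.49)]
house top [([289.0, 149.0, 23.0, 24.0], 0.56)]
glue_jar top [([367.0, 240.0, 19.0, 21.0], 0.88)]
reel top [([327.0, 219.0, 12.0, 17.0], 0.68)]
tray3 scene [([194.0, 205.0, 50.0, 70.0], 0.95), ([272.0, 173.0, 24.0, 32.0], 0.72), ([438.0, 189.0, 70.0, 93.0], 0.7)]
tray2 scene [([194.0, 205.0, 50.0, 70.0], 0.95), ([272.0, 173.0, 24.0, 32.0], 0.72), ([438.0, 189.0, 70.0, 93.0], 0.7)]
tall_figure scene [([283.0, 210.0, 20.0, 31.0], 0.87)]
small_figure scene [([278.0, 252.0, 16.0, 28.0], 0.76)]
bell scene [([349.0, 171.0, 20.0, 32.0], 0.64)]
wood_ring scene [([355.0, 208.0, 22.0, 25.0], 0.64)]
house scene [([367.0, 245.0, 23.0, 24.0], 0.82), ([196.0, 203.0, 50.0, 70.0], 0.32)]
glue_jar scene [([273.0, 172.0, 22.0, 34.0], 0.85)]
reel scene [([273.0, 174.0, 24.0, 32.0], 0.75), ([314.0, 192.0, 12.0, 18.0], 0.68)]
2.25
```

```bash
cat > run.py <<'E'
from fit import *
import pickle
S=pickle.load(open("S.pkl","rb"))
init={"tray3":(.488,.285,-.1),"tray2":(.5,-.271,.1),"tall_figure":(.567,-.08),"small_figure":(.665,-.09),"bell":(.452,.1),"wood_ring":(.568,.077),"house":(.672,.083,0),"glue_jar":(.462,-.093),"reel":(.51,0)}
cs=["top","scene"];res={}
D=np.array([(np.cos(a),np.sin(a)) for a in np.linspace(0,2*np.pi,16,endpoint=False)])
for n,q0 in init.items():
    M={}
    for c in cs:
        e=P2(c,pts(n,(*q0[:2],0))).mean(0)
        d=min(S[n,c],key=lambda d:np.linalg.norm(np.array(d['box'][:2])-e));M[c]=d['region']
    obs={c:(np.argwhere(m)[:,::-1]@D.T).max(0)+0.4 for c,m in M.items()}
    def f(q): return np.concatenate([(P2(c,pts(n,q))@D.T).max(0)-obs[c] for c in M])
    best=None
    for th in ([0] if n in PR else np.arange(-.8,.81,.2) if n=="house" else [-.2,-.1,0,.1,.2]):
        x0=[*q0] if n in PR else [*q0[:2],th]
        s=least_squares(f,x0,loss='soft_l1',x_scale=[.01,.01,.1][:len(x0)])
        if best is None or s.cost<best.cost: best=s
    res[n]=best.x.tolist()
    print(n,np.round(best.x,4),"rms px",np.round(np.sqrt((best.fun**2).mean()),2),np.round([best.fun[:16].mean(),best.fun[16:].mean()],1))
json.dump(res,open("res.json","w"))
for c in cs:
    im=cv2.imread(f"pics/{c}0.png")
    im=cv2.resize(im[100:300,150:500],None,fx=2.28,fy=2.28,interpolation=3)
    for n,q in res.items():
        h=cv2.convexHull(((P2(c,pts(n,q))+.5-[150,100])*2.28).astype(np.int32));cv2.polylines(im,[h],True,(0,255,0),1)
    cv2.imwrite(f"pics/{c}_fit.png",im)
E
python3 run.py
```

```text
tray3 [ 0.4872  0.2831 -0.0556] rms px 0.99 [1.1 0.3]
tray2 [ 0.5079 -0.2712  0.1149] rms px 0.96 [0.8 0.7]
tall_figure [ 0.5676 -0.0762] rms px 0.55 [0.4 0.2]
small_figure [ 0.6647 -0.0931] rms px 0.53 [0.1 0.3]
bell [0.4581 0.092 ] rms px 0.52 [0.2 0. ]
wood_ring [0.5652 0.0756] rms px 0.57 [ 0.5 -0.3]
house [ 0.6664  0.0814 -0.3219] rms px 1.14 [0.4 1.4]
glue_jar [ 0.4548 -0.0946] rms px 0.48 [-0.2  0.3]
reel [ 0.5052 -0.0019] rms px 0.65 [0.4 0.5]
```

View pics/top_fit.png

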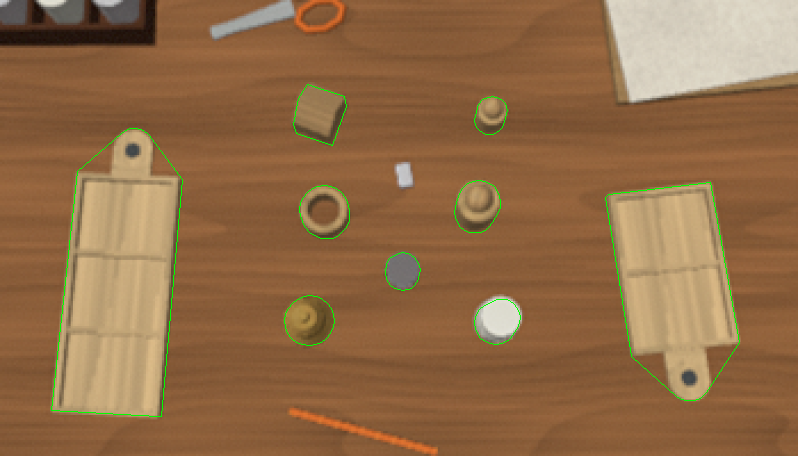

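View pics/scene_fit.png

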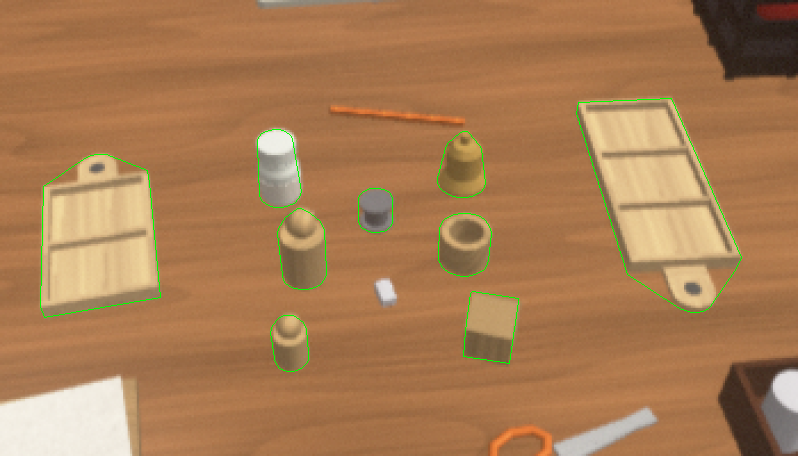

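The model outlines match both pictures to about 1 px. The house ridge runs along its y, with a roof slope and a rectangular wall facing the scene camera. I'll start with the bell.

```bash
cat > pp.py <<'E'
from h import *
import json
from scipy.spatial.transform import Rotation as Ro
R=json.load(open("res.json"))
def quat(th):
    best=None
    for t in (th,th+np.pi):
        x=np.array([0,0,-1.]);z=np.array([-np.sin(t),np.cos(t),0]);y=np.cross(z,x)
        q=Ro.from_matrix(np.c_[x,y,z]).as_quat()
        j=robot.ik([.5,0.0,.33],q)
        if j is not None and (best is None or abs(j[5])<best[0]): best=(abs(j[5]),q)
    return best[1]
G=.155
def pick(xy,th,hz,w,force=40):
    q=quat(th)
    robot.movep([*xy,G+.14],q)
    if robot.move_linear([*xy,G+hz],rate=.12,contact_N=15): print("CONTACT on descent",get_obs()['tool_pos']); robot.move_linear([*xy,G+.14]); raise SystemExit
    robot.set_gripper(0.0,force)
    g=get_obs()['grip_width'];print("grip",round(g,3),"mm",round(g*85,1),"expect",w)
    robot.move_linear([*xy,G+.14],rate=.15)
    print("after lift",round(get_obs()['grip_width']*85,1),'t',round(get_obs()['time'],1))
def place(tray,px,hz,w):
    x,y,th=R[tray];xy=np.array([x+px*np.cos(th),y+px*np.sin(th)]);q=quat(th)
    robot.movep([*xy,G+.15],q)
    robot.move_linear([*xy,G+.005+hz+.015],rate=.15)
    c=robot.move_linear([*xy,G+.005+hz-.002],rate=.03,contact_N=6)
    print("place contact",c,"bottom z",round(get_obs()['tool_pos'][2]-G-hz,4))
    robot.set_gripper(min(1,(w+18)/85));robot.sleep(.2)
    robot.move_linear([*xy,G+.15],rate=.12)
    robot.set_gripper(1.0)
    print('t',round(get_obs()['time'],1))
def snap(c,name,box=None):
    im=cams.read_camera(c)
    if box: im=cv2.resize(im[box[1]:box[3],box[0]:box[2]],None,fx=2,fy=2,interpolation=3)
    cv2.imwrite(f"pics/{name}.png",im)
E
python3 - <<'E'
from pp import *
print(quat(0),robot.ik([.5,0,.33],quat(0)))
pick(R['bell'][:2],0,.032,36)
snap("scene","s1",(150,60,500,300)); snap("wrist","w1")
E
```

```text
[ 0.5  0.5 -0.5  0.5] [-2.38022475e-02  3.50523665e-01  1.95852870e+00 -4.44089210e-16
  8.32540285e-01  1.54699408e+00]
grip 0.407 mm 34.6 expect 36
after lift 34.4 t 6.8
```

View pics/s1.png

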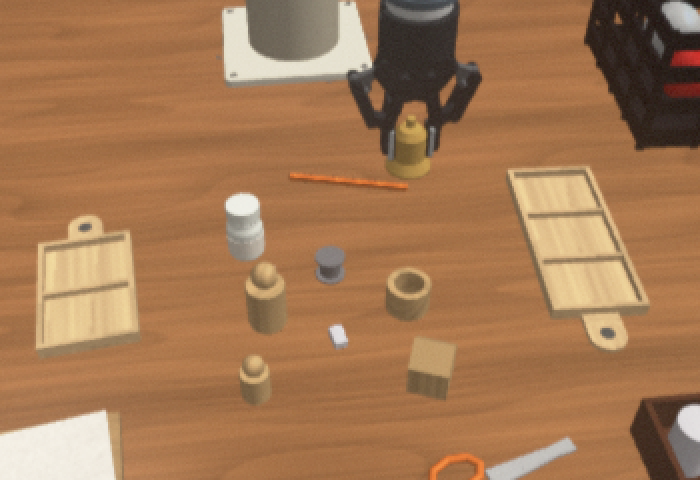

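View pics/w1.png

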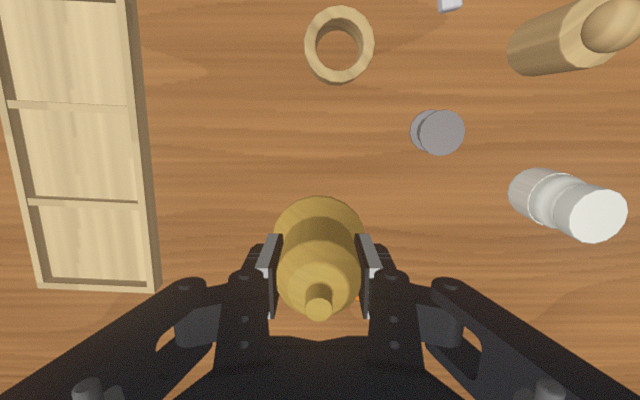

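The bell hangs upright between the pads (scene at (410,145) in the zoom, wrist at (318,260)). Placing it now.

```bash
python3 - <<'E'
from pp import *
place("tray3",.078,.032,36)
snap("top","t2",(130,100,500,300));snap("scene","s2",(150,60,500,300))
E
```

```text
place contact True bottom z 0.0064
t 12.6
```

View pics/t2.png

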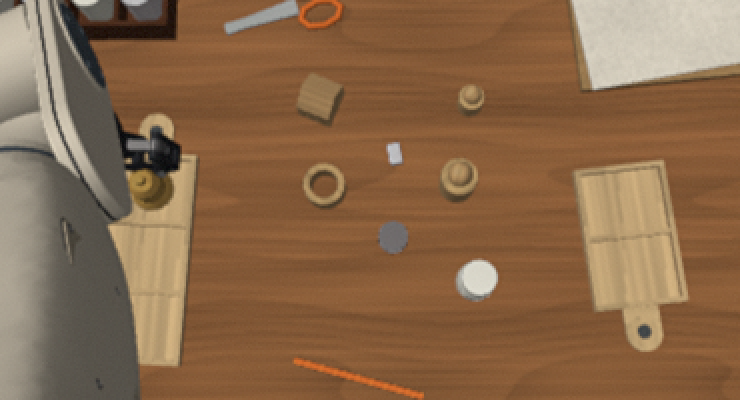

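View pics/s2.png

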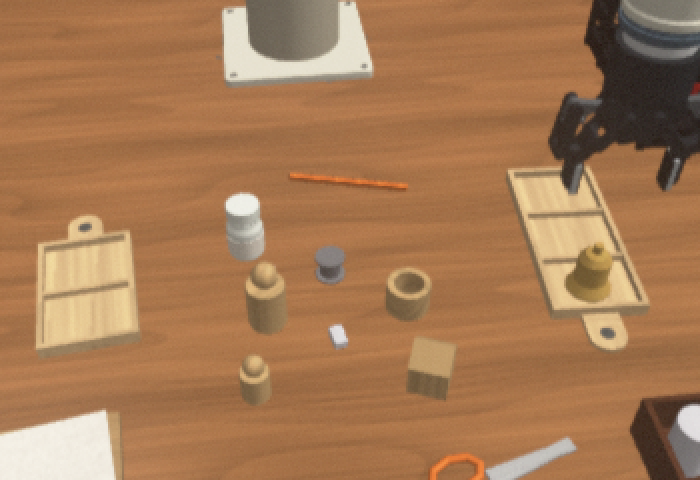

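The bell stands upright in the tab-end pocket (scene zoom (592,275)). Next the ring, then the large figure.

```bash
python3 - <<'E'
from pp import *
pick(R['wood_ring'][:2],0,.026,48,30)
if get_obs()['grip_width']*85<40: raise SystemExit("no grip")
place("tray3",-.078,.026,48)
pick(R['tall_figure'][:2],0,.038,42)
snap("scene","s3",(150,60,500,300))
E
```

```text
grip 0.554 mm 47.1 expect 48
after lift 46.7 t 17.4
place contact True bottom z 0.0066
t 23.0
grip 0.482 mm 41.0 expect 42
after lift 41.1 t 27.3
```

View pics/s3.png

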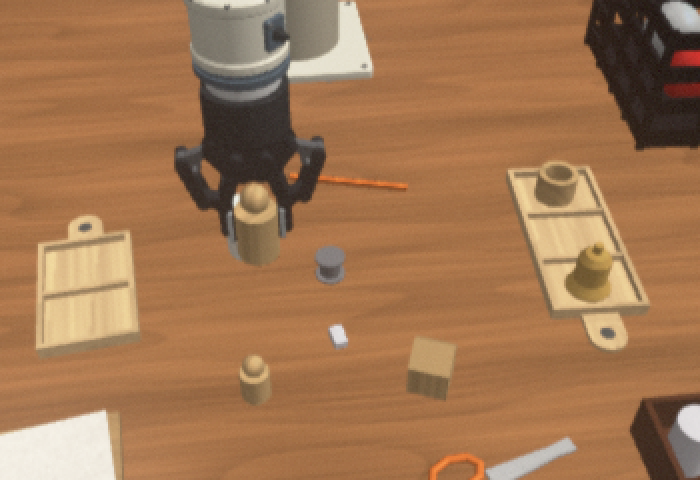

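The ring is upright in its far pocket (556,183) and the large figure is held upright. I'll place it, then pick the house and take a wrist picture above it to confirm its yaw.

```bash
python3 - <<'E'
from pp import *
place("tray3",0,.038,42)
x,y,th=R['house'];robot.movep([x,y,G+.14],quat(th))
snap("wrist","w4");snap("scene","s4",(150,60,500,300))
E
```

```text
place contact True bottom z 0.0063
t 32.6
```

View pics/w4.png

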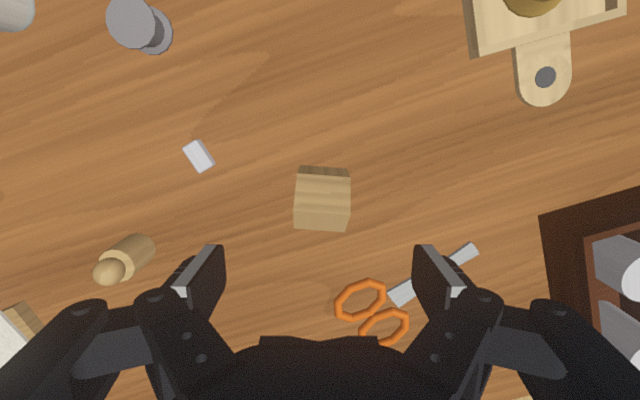

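View pics/s4.png

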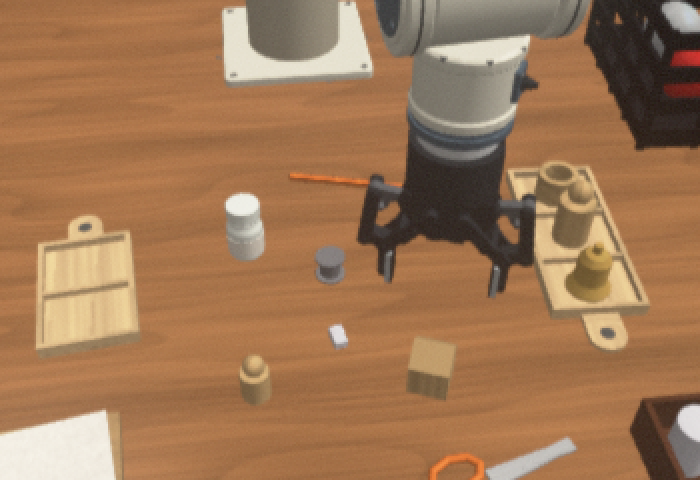

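The large figure stands in the middle pocket. In the wrist view the house's ridge (row ~205) is parallel to the jaws to within ~3°, so the yaw is right.

```bash
python3 - <<'E'
from pp import *
x,y,th=R['house'];pick([x,y],th,.028,40)
if get_obs()['grip_width']*85<35: raise SystemExit("no grip")
place("tray2",-.039,.028,40)
pick(R['small_figure'][:2],0,.026,30,30)
snap("scene","s5",(150,60,500,300))
E
```

```text
grip 0.465 mm 39.5 expect 40
after lift 39.5 t 36.5
place contact True bottom z 0.0062
t 41.6
grip 0.337 mm 28.7 expect 30
after lift 29.1 t 45.2
```

View pics/s5.png

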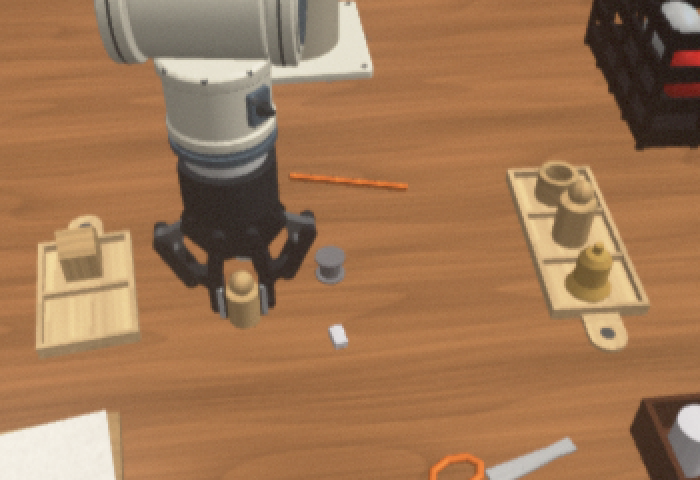

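The house sits in tray2's tab-end pocket (80,252), and the small figure is held upright. I'll place it, pull the arm back and measure everything.

```bash
python3 - <<'E'
from pp import *
place("tray2",.039,.026,30)
robot.movep([.36,0.0,.42],quat(0))
snap("scene","s6",(150,60,500,300));snap("top","t6",(130,100,500,300))
from fit import P2,pts,least_squares
T={"bell":("tray3",.078),"tall_figure":("tray3",0),"wood_ring":("tray3",-.078),"house":("tray2",-.039),"small_figure":("tray2",.039),"glue_jar":None,"reel":None}
D=np.array([(np.cos(a),np.sin(a)) for a in np.linspace(0,2*np.pi,16,endpoint=False)])
for n,t in T.items():
    if t: x,y,th=R[t[0]];c0=np.array([x+t[1]*np.cos(th),y+t[1]*np.sin(th)]);z=.005
    else: c0=np.array(R[n][:2]);z=0;th=0
    for c in ["scene","top"]:
        e=P2(c,pts(n,(*c0,th))+[0,0,z]).mean(0);ds=[d for d in spotter.silhouettes(n,c) if np.linalg.norm(np.array(d['box'][:2])-e)<20]
        if not ds: print(n,c,"not seen");continue
        ob=(np.argwhere(ds[0]['region'])[:,::-1]@D.T).max(0)+.4
        s=least_squares(lambda q:(P2(c,pts(n,(*q[:2],th))+[0,0,z])@D.T).max(0)-ob,c0,loss='soft_l1',x_scale=.01)
        d=s.x-c0;cc,ss=np.cos(th),np.sin(th)
        print(n,c,"off mm along/across",np.round([1e3*(cc*d[0]+ss*d[1]),1e3*(-ss*d[0]+cc*d[1])],1),"rms",round(np.sqrt((s.fun**2).mean()),2),round(ds[0]['p'],2))
o=get_obs();print(o['time'],o['wrist_force'])
E
```

```text
place contact True bottom z 0.006
t 49.6
bell scene off mm along/across [-0.5 -1.6] rms 0.31 0.69
bell top off mm along/across [-1.  -2.2] rms 0.43 0.81
tall_figure scene off mm along/across [-4.   0.1] rms 0.32 0.95
tall_figure top off mm along/across [-3.3 -2.5] rms 0.93 0.69
wood_ring scene off mm along/across [-1.4 -1.6] rms 1.2 0.83
wood_ring top off mm along/across [-1.4 -1.5] rms 0.4 0.75
house scene off mm along/across [-3.  -2.1] rms 0.63 0.57
house top off mm along/across [-3.4 -2.7] rms 0.52 0.84
small_figure scene off mm along/across [-1.3 -2.7] rms 0.45 0.84
small_figure top off mm along/across [-1.5 -2.5] rms 0.72 0.73
glue_jar scene off mm along/across [0.1 1. ] rms 0.34 0.96
glue_jar top off mm along/across [ 1.6 -1.4] rms 0.45 0.74
reel scene off mm along/across [2.3 0.8] rms 0.33 0.7
reel top off mm along/across [-0.1  0.4] rms 0.32 0.74
51.6833 [-0.59808981  0.01018079 -0.43026209]
```

View pics/s6.png

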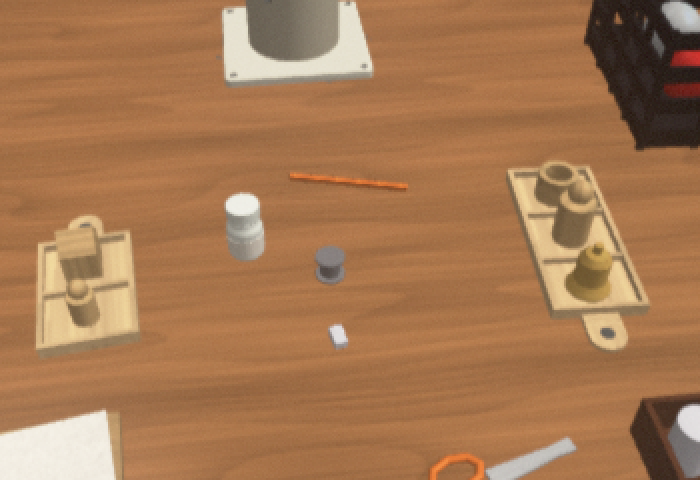

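View pics/t6.png

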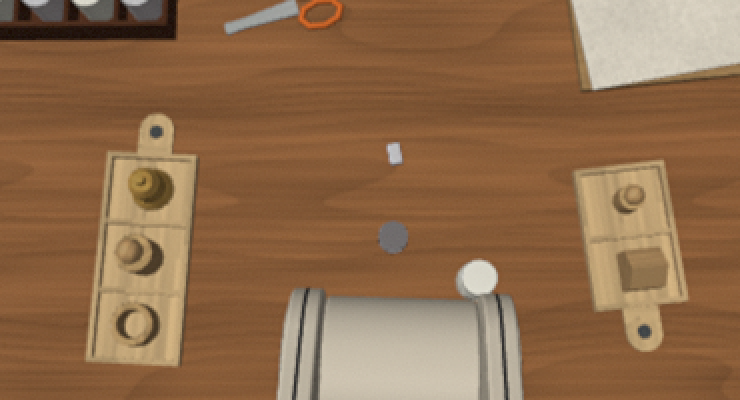

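All five pieces stand upright in their pockets within about 4 mm of the centres, and the jar and reel haven't moved.

```bash
python3 -c "
from h import *
workorder.close_job();print(get_obs()['time'])"
```

```text
the job is handed in; nothing more can be done
the job is handed in; nothing more can be done
```

Both kits are made up and the job was handed in at about 52 s of the 125 s allowed. The hand-in itself reports no verdict.

- **Placement:** in tray3 the bell is in the tab-end pocket, the large figure in the middle and the ring in the far pocket. In tray2 the house is in the tab-end pocket and the small figure in the other.
- **Position checks:** in the last top and scene views each piece is within about 4 mm of its pocket centre. Upright models fit the outlines to about 1 px, and at release the undersides were about 1 mm above the tray floor (from the tool height).
- **Jar and reel:** both stand upright, and the 2 mm or less of shift I measured is within the measuring noise.
- **Arm:** it was pulled clear with the gripper empty before hand-in.
- **Measurements that disagreed:**
  - The two cameras differed by up to about 3 mm on some pieces.
  - The first single-point spotter readings were up to about 2 cm off, so I used silhouette fits from both cameras instead.
- **Failed checks:** none of the final checks failed.

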